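# Restock the bubble-tube display and raise its sign rail

### The job

Restock the counter display from the back with the two bubble tubes that stand just to its right: one fully down in the pocket next to the mast, then the other in the pocket in front of it. Then grip the sign rail across its release button, so that the button is squeezed in, and pull the telescopic mast past its first stop to its second stop. Finish still holding it at full height (it sinks by itself, and a colleague has yet to tighten the collar screw), and leave the candle, the sweet tin and the card game where they stand.

Things in the scene. Friction and masses are not known exactly. Their poses are not given: they have to be found in the camera images.
- display_stand: Fixed counter display: beech base plate 238 x 116 x 12 mm, a beech rack block (56 mm wide, top 62 mm above the counter) with two round pockets in a row, behind it the sign mast. Origin on the counter; x runs along the row from the front pocket to the mast, y along the sign rail, z up. Base reaches x = -123 to +115 mm; mast axis at x = +85. Collar of the outer tube: top 124 mm above the counter
- rear_pocket (a point): Centre of the mouth of the pocket next to the mast, 62 mm above the counter and 102 mm in front of the mast axis. Round, 39 mm diameter with a 3 mm chamfer, 45 mm deep. A tube fully down in it has its underside 17 mm above the counter and its top at 139 mm
- front_pocket (a point): Centre of the mouth of the pocket in front of the rear pocket, 56 mm farther from the mast; same height, size and depth
- tube_a: Loose bubble tube with a blue body, a closed upright cylinder 36 mm diameter, 122 mm tall, 60 to 120 g. Origin: centre of its underside, z up. It and tube_b stand alone between the display and the receipt printer (similar tubes at the far right end of the counter are not meant); either may go into either pocket
- tube_b: Loose bubble tube, the same size, with a red body. Origin: centre of its underside, z up
- rail_grip (a point): Centre of the sign rail, the cross bar on top of the mast: 125 mm long (stand's y), 26 mm thick (stand's x), 28 mm high; moves with it. 166 mm above the counter with the mast closed, 276 mm at full height. Below the closed rail there is room for fingertips, both sides of the mast, down to 130 mm above the counter
- button_face (a point): Centre of the face of the release button in the middle of the rail's front face (towards the pockets). The button is 32 mm wide, 18 mm high, stands 6 mm proud of the rail and is pushed in along the stand's +x; centred on the rail's height
- button (a joint): Release button travel (m): 0 out, 0.005 fully in (then 1 mm proud of the rail). Spring: 3 N at first, 7 N fully in. It carries a hook under the collar's catch that locks the closed mast; the hook is clear from 0.0035 on, and has left the catch once the rail is 15 mm up. Pulling without pressing does not free it
- rail (a joint): Upper section of the mast with the rail (m): 0 closed, 0.055 at its stop. It slides up first when the rail is pulled (about 2 N): its end is the first stop
- mast (a joint): Middle section of the mast (m): 0 closed, 0.055 at its stop. It follows once the upper section is out (about 3.5 N in all); its end is the second stop, with the rail 110 mm above where it was. Let go, both sections sink by their own weight until the button's hook rests on top of the catch, with the rail 16 mm up
- candle: Bystander: round striped candle, 48 mm diameter, 65 mm tall with its wick. Origin: centre of its underside
- tin: Bystander: flat round sweet tin, 62 mm diameter, 22 mm tall. Origin: centre of its underside
- card_game: Bystander: upright card-game box, 40 x 50 x 85 mm. Origin: centre of its underside
Not all that is in view belongs to the job. What is shaped like the tube_b but green or purple is not meant.

How it is judged:
By the outcome, as a careful person would: the job done as asked, in the order asked, and still so for the second after the job is handed in, while the arm keeps its last pose, push and grip.
It also fails if it takes over 61 s, if anything falls off the work surface, if the arm or the gripper's body presses on something with over 40 N, if the wrist force passes 120 N, or if a joint passes its speed limit or range.

### The arm

A 6-joint arm with a two-finger parallel gripper is mounted at the origin on a cart in front of the work surface, level with it; the furniture and walls round the work are solid. World frame = base frame: x ahead of the robot, y to its left, z up, the work surface at z = 0. Lengths are in m, angles in degrees, forces in N, time in s.
With the tool pointing down it reaches from about 0.25 to 0.725 m from the base axis. Payload 9.7 kg.
Tool frame: the origin (TCP) lies midway between the tips of the shut fingers; the grasp point (between the pads) lies 19 mm behind it (bot.pinch_z is the distance from the TCP to the grasp point, in m); z points along the fingers, y is the line along which they close (so a half turn about z gives the same grasp; the last joint's range is limited). The gripper opens to 85 mm and grips with 20 to 120 N. Pads are 22 mm wide; open, the fingers measure 114 mm over their backs; the gripper's body (76 mm by 85 mm) begins 54 mm behind the grasp point. The pads swing forward as they close: fully open they stand 13 mm farther back than shut.
Start: joints at [-74.771, 4.979, 10.078, 95.1, 0, 90], TCP at [0.144, -0.531, 0.231] pointing down, gripper open.
Joint ranges: [-179.16, 179.16], [-48.56, 103.87], [-65.8, 70.77], [-126.05, 130.52], [-82.76, 87.17], [-180, 180]. Speed limits (degrees/s): [127.2, 127.2, 147.25, 180, 180, 180].

### API

Orientations are given as [roll, pitch, yaw] about the fixed x, y, z axes, in that order (R = Rz(yaw) Ry(pitch) Rx(roll)).
In Python, from workcell import sensors, camera, ticket, bot gives the robot as it stands.
- The arm moves only by the shell command python3 -m handwheel 'ROWS' [FORCE]. ROWS is a JSON object of lists of equal length, an entry for each row: "gripper": the opening, from -1 (shut) to 1 (fully open); "slide": the shift along the tool's x, y, z in mm, a list of three; "yaw": the turn about the tool's z in rad. A call has 1 to 8 rows; each row shifts and turns the commanded pose from where the row before left it, along the tool's axes as they then stand; what a row does not reach is not made up. A row lasts 1/12 s, in which the tool goes at most 41.7 mm and 7.16 degrees, less where a joint would pass 70% of its speed; a pose out of reach is approached as far as the arm can. A call is refused whole if a number of a shift passes 41.7 or a number of a turn 0.125, either way. A call with a gripper value outside its range is refused whole. The fingers move at their own pace and stop on an object; FORCE is the grip in N (left out, the last holds). Time passes only in rows, so rows that do not move let the fingers close. It gives the time, the measured TCP pose, the force, the opening and the grip force at its end, in the units of the state.
- sensors.get_obs(): the state, without advancing time (a new reading comes with each control period).
- camera(name): name is "scene" or "top" or "wrist"; returns a dict with "img" (400x640x3 uint8, red, green, blue), "fx", "fy", "cx", "cy" (pixels), "dist" ([k1, k2, p1, p2, k3] as OpenCV has them; the pictures are not rectified), "R" (3x3) and "t" (3): a world point X has camera coordinates R X + t. Camera axes: x right, y down, z forward; pixel columns grow to the right and rows downward; lengths in m; the calibration is good to about 2 mm. A picture is of the moment at which its call begins. There is no depth.
- ticket.job_done(): hands the job in; it is judged then, once.
The state is a dict: "time": time; "q": joint angles; "qd": joint speeds; "joint_efforts": joint torques, N m; "ee_pos": TCP position; "tcp_rot": TCP orientation; "wrist_force": force on the tool from outside, world axes, zero at the start; "torque": the same for the moment, N m; "opening": finger opening in m; "grasp_force": force on a finger pad.
Only numpy, scipy, OpenCV 4.12 (cv2) and the standard library are available. Lean on these libraries where they do the work, as an engineer would, in place of code of your own. Each camera call takes 0.05 s, during which the arm holds its last target. There are 200 camera calls.

## Working session

There is one attempt and no reset: what is moved stays moved. The work goes in short steps, Python scripts to look and compute and a shell command to move; the robot and the scene stay as the last step left them, time stands still between calls to the robot, and variables do not carry over. Pictures are saved under pics/ and viewed, at most 12 in all, crops included, and the job is handed in when it is done.

```bash
ls; mkdir -p pics
python3 - <<'E'
from workcell import sensors, camera, ticket, bot
import cv2,numpy as np
o=sensors.get_obs(); print({k:np.round(v,3).tolist() for k,v in o.items()}); print(bot.pinch_z)
for n in ("scene","top"):
    c=camera(n); cv2.imwrite(f"pics/{n}0.png",c["img"][:,:,::-1]); print(n,c["fx"],c["dist"],np.round(c["R"],3).tolist(),np.round(c["t"],3).tolist())
E
```

```text
pics
{'time': 0.0, 'q': [-74.77, 5.013, 10.033, 95.101, -0.001, 89.999], 'qd': [0.036, -0.075, 0.031, -0.089, 0.095, -0.127], 'joint_efforts': [0.0, -52.038, 46.481, 0.016, -0.0, 0.0], 'ee_pos': [0.144, -0.53, 0.231], 'tcp_rot': [-179.919, 0.001, 15.231], 'wrist_force': [-0.467, 0.495, 0.841], 'torque': [0.044, 0.025, 0.082], 'grasp_force': 0.0, 'opening': 0.085}
0.0187
scene 484.43895278113655 [0.00532606 0.         0.         0.         0.        ] [[-0.726, -0.687, 0.014], [-0.475, 0.486, -0.734], [0.497, -0.54, -0.679]] [0.441, 0.355, 1.209]
top 458.92035595817924 [-0.05452269  0.          0.          0.          0.        ] [[-0.009, -1.0, -0.01], [-0.989, 0.01, -0.148], [0.148, 0.008, -0.989]] [0.074, 0.584, 1.308]
```

View pics/scene0.png

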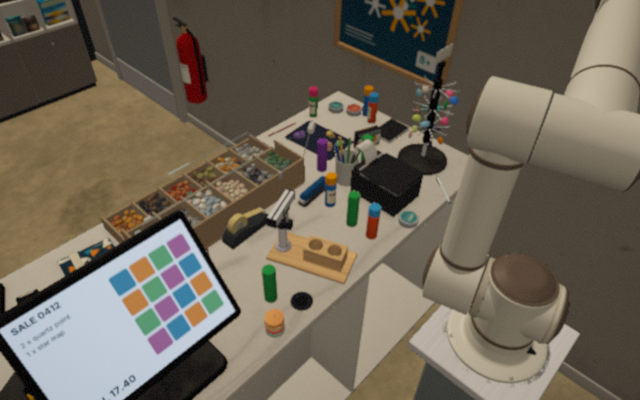

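View pics/top0.png

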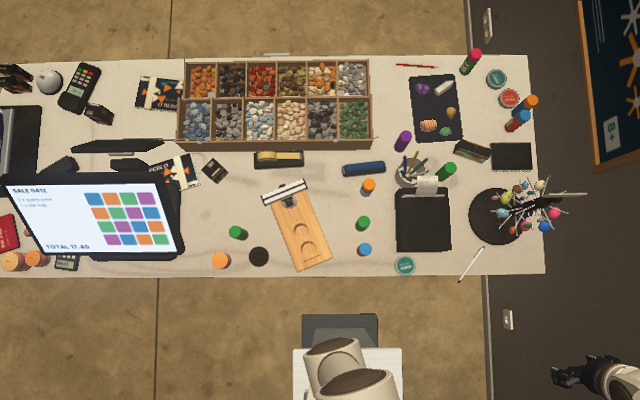

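The scene view has the display at (312,255) with its mast at (283,225). The top view has it at (297,228), rail at (286,193).

Candidates for the tubes (top px / scene px):
- blue body with orange cap: (368,186) / (330,190)
- green: (363,222) / (353,208)
- red body with blue cap: (365,249) / (373,220)
- green, left of the display: (237,232) / (269,283)
- purple: (403,140) / (321,155)
- blue and red pair, far right: (530,102), (518,122)

I choose blue at (368,186) and red at (365,249), and check them in one close crop.

```bash
cat > h.py <<'E'
import numpy as np,cv2
from workcell import sensors,camera
def K(c): return np.array([[c["fx"],0,c["cx"]],[0,c["fy"],c["cy"]],[0,0,1.]])
def ray(c,uv):
    p=cv2.undistortPoints(np.array([[uv]],float),K(c),np.array(c["dist"]))[0,0]
    R=np.array(c["R"]);t=np.array(c["t"]); d=R.T@np.array([p[0],p[1],1]); return -R.T@t,d/np.linalg.norm(d)
def atz(c,uv,z):
    o,d=ray(c,uv); return o+d*(z-o[2])/d[2]
def tri(obs):
    A=0;b=0
    for c,uv in obs:
        o,d=ray(c,uv);P=np.eye(3)-np.outer(d,d);A=A+P;b=b+P@o
    return np.linalg.solve(A,b)
def proj(c,X):
    R=np.array(c["R"]);return cv2.projectPoints(np.array(X,float).reshape(-1,3),cv2.Rodrigues(R)[0],np.array(c["t"],float),K(c),np.array(c["dist"]))[0][:,0]
def st():
    o=sensors.get_obs(); print({k:np.round(o[k],4).tolist() for k in("time","q","ee_pos","tcp_rot","wrist_force","opening","grasp_force")})
E
python3 - <<'E'
from h import *
a=camera("scene")["img"][155:315,230:430]; b=camera("top")["img"][165:285,205:435]
a=cv2.resize(a,(400,320),interpolation=2); a=cv2.resize(camera("scene")["img"][165:305,250:400],(600,560)[:2] and (600,560),interpolation=2)
cv2.imwrite("pics/s1.png",a[:,:,::-1]); cv2.imwrite("pics/t1.png",cv2.resize(b,(800,417),interpolation=2)[:,:,::-1]); print(camera("wrist")["t"])
E
```

```text
[-0.54955912 -0.04322214  0.38035093]
```

View pics/s1.png

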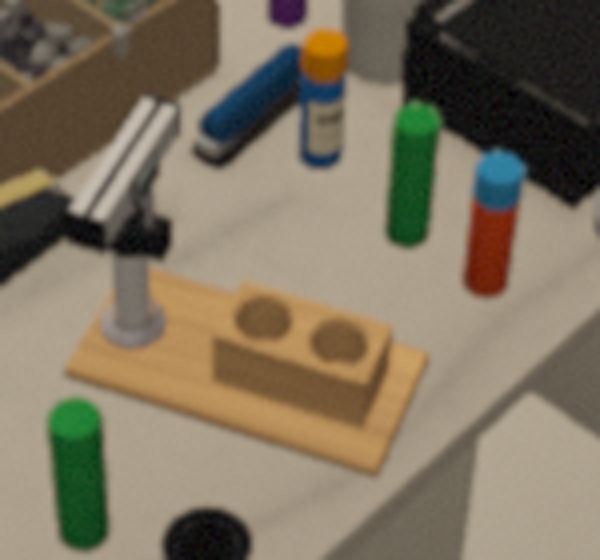

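View pics/t1.png

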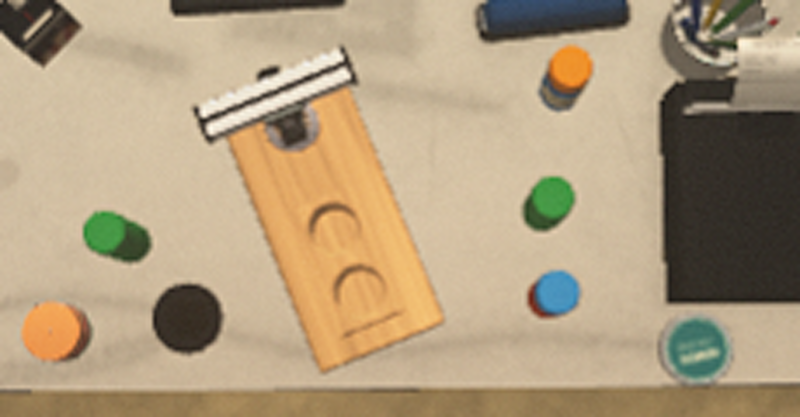

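The crop confirms a red body with a blue cap at s1 (490,225), a blue body with an orange cap at (322,100), and a decoy green between them at (413,175). The mast base is at (133,325) and the pocket mouths are at (264,318) and (340,341). The counter edge runs along the bottom, with the black disc at t1 (188,318), the teal tin at (697,348) and the candle at (55,332).

Run:
```python
from h import *
s=camera("scene");t=camera("top")
S=lambda u,v:(250+(u+.5)/4-.5,165+(v+.5)/4-.5); T=lambda u,v:(205+(u+.5)/3.478-.5,165+(v+.5)/3.475-.5)
P={"blue":((326,43),(571,69)),"red":((501,165),(557,292)),"green":((421,115),(551,197)),
"rear":((264,318),(334,228)),"front":((340,341),(360,291)),"cornerR":((428,355),(443,320)),"cornerL":((378,472),(325,372)),
"railtopL":((80,210),(202,122)),"railtopR":((165,105),(350,68))}
for k,(a,b) in P.items():
    X=tri([(s,S(*a)),(t,T(*b))]); print(k,X.round(4),(proj(s,X)[0]-S(*a)).round(1),(proj(t,X)[0]-T(*b)).round(1))
for k,uv,z in(("black",(188,318),.022),("teal",(697,348),.022),("candle",(55,332),.06),("printer corner",(665,300),.06),("stapler",(485,20),.03),("greenL",(105,232),.122)):
    print(k,atz(t,T(*uv),z).round(3))
```

```text
blue [ 0.6152 -0.0637  0.1205] [-0.3 -0.1] [0.2 0.3]
red [ 0.4362 -0.0488  0.1238] [-0.7 -0.1] [0.4 0.6]
green [ 0.5098 -0.0462  0.1263] [-1.1 -0.2] [0.7 0.9]
rear [0.4944 0.13   0.0608] [-0.3 -0.1] [0.2 0.2]
front [0.4423 0.1089 0.061 ] [-0.2 -0. ] [0.1 0.2]
cornerR [0.4184 0.0395 0.0072] [-0.6 -0.1] [0.3 0.5]
cornerL [0.376  0.1411 0.0062] [-0.3 -0. ] [0.1 0.2]
railtopL [0.567  0.2245 0.1843] [0.4 0.1] [-0.2 -0.3]
railtopR [0.6078 0.1112 0.176 ] [-0.2 -0. ] [0.1 0.2]
black [0.423 0.257 0.022]
teal [ 0.394 -0.173  0.022]
candle [0.411 0.361 0.06 ]
printer corner [ 0.433 -0.142  0.06 ]
stapler [0.676 0.001 0.03 ]
greenL [0.488 0.309 0.122]
```

Everything agrees with the text: tube tops are at z 0.121 and 0.124, pocket mouths at 0.061 and 56 mm apart, and rail centre 102 mm behind. The stand yaw is about 22°. I'll take the red tube first, lifting, turning to yaw 22 and crossing over.

```bash
cat >> h.py <<'E'
def plan(tgt,yaw=None):
    from scipy.spatial.transform import Rotation as Ro
    o=sensors.get_obs();R=Ro.from_euler("xyz",o["tcp_rot"],degrees=True).as_matrix()
    print("tool shift mm",(R.T@(np.array(tgt)-o["ee_pos"])*1000).round(1), "turn rad",None if yaw is None else round(np.radians(o["tcp_rot"][2]-yaw),3))
E
python3 -m handwheel '{"gripper":[0.4,0.4,0.4,0.4,0.4,0.4,0.4,0.4],"slide":[[0,0,-20],[0,0,-20],[28.2,-21,0],[28.2,-21,0],[28.2,-21,0],[28.2,-21,0],[28.2,-21,0],[28.2,-21,0]],"yaw":[-0.12,0,0,0,0,0,0,0]}' 25
python3 -m handwheel '{"gripper":[0.4,0.4,0.4,0.4,0.4,0.4,0.4,0.4],"slide":[[28.2,-21,0],[28.2,-21,0],[28.2,-21,0],[28.2,-21,0],[28.2,-21,0],[28.2,-21,0],[28.2,-21,0],[0,0,0]],"yaw":[0,0,0,0,0,0,0,0]}'
python3 - <<'E'
from h import *
st(); plan([.4362,-.0488,.24],22)
c=camera("wrist"); o=sensors.get_obs()
print("cam",( -np.array(c["R"]).T@c["t"]).round(3), np.array(c["R"]).round(2).tolist(),proj(c,[[.4362,-.0488,.123],[.6152,-.0637,.1205],[.4944,.13,.062],[.4423,.1089,.062],[.589,.168,.18]]).round(0).tolist())
cv2.imwrite("pics/w1.png",c["img"][:,:,::-1])
E
```

```text
time: 1.07
ee_pos: [0.2542, -0.3488, 0.2714]
tcp_rot: [180.0, -0.0, 22.1]
wrist_force: [-0.2, -0.3, -0.0]
opening: 0.0595
grasp_force: 0.0
time: 1.73
ee_pos: [0.3834, -0.1356, 0.2712]
tcp_rot: [-180.0, -0.1, 22.4]
wrist_force: [1.0, -1.1, -0.6]
opening: 0.0598
grasp_force: 0.0
{'time': 1.7333, 'q': [-19.5376, -13.2872, -2.6048, 100.6612, 0.0788, 138.0666], 'ee_pos': [0.3834, -0.1356, 0.2712], 'tcp_rot': [-179.9555, -0.0684, 22.3957], 'wrist_force': [0.9916, -1.1057, -0.556], 'opening': 0.0598, 'grasp_force': 0.0}
tool shift mm [ 81.8 -60.2  31.3] turn rad 0.007
cam [ 0.459 -0.104  0.414] [[0.38, -0.92, -0.0], [-0.88, -0.36, 0.32], [-0.3, -0.12, -0.95]] [[236.0, 82.0], [342.0, -152.0], [86.0, -54.0], [95.0, 12.0], [-11.0, -259.0]]
```

View pics/w1.png

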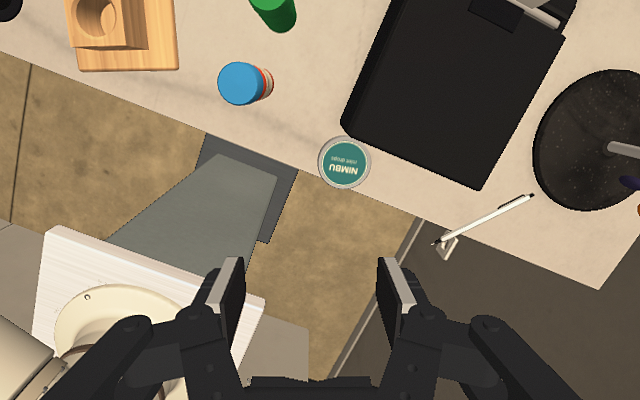

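The wrist view shows the red tube's blue cap at (238,83) against a predicted (236,82), and the front pocket at (97,16) against (95,12). The measurements hold, so I go above the tube and descend.

```bash
python3 -m handwheel '{"gripper":[0.4,0.4,0.4,0.4,0.4],"slide":[[27.3,-20,0],[27.3,-20,0],[27.3,-20,0],[0,0,30],[0,0,0]],"yaw":[0,0,0,0,0]}' 25
python3 - <<'E'
from h import *
plan([.4362,-.0488,.08],22)
E
```

```text
time: 2.2
ee_pos: [0.4338, -0.0528, 0.2369]
tcp_rot: [-179.8, 0.3, 22.2]
wrist_force: [-1.9, 0.3, -1.7]
opening: 0.0599
grasp_force: 0.0
tool shift mm [  4.6  -2.3 156.9] turn rad 0.004
```

```bash
python3 -m handwheel '{"gripper":[0.4,0.4,0.4,0.4,0.4,0.4,0.4],"slide":[[1,0,30],[1,0,30],[0,0,30],[0,0,30],[0,0,30],[0,0,7],[0,0,0]],"yaw":[0,0,0,0,0,0,0]}' 25
python3 - <<'E'
from h import *
plan([.4362,-.0488,.08],22)
E
```

```text
time: 2.78
ee_pos: [0.4351, -0.0536, 0.0834]
tcp_rot: [-179.9, 0.2, 22.0]
wrist_force: [-0.0, 0.0, 0.5]
opening: 0.0599
grasp_force: 0.0
tool shift mm [ 2.8 -4.   3.4] turn rad 0.0
```

```bash
python3 -m handwheel '{"gripper":[0.4,0.4,-1,-1,-1,-1,-1,-1],"slide":[[2.8,-4,3],[0,0,0],[0,0,0],[0,0,0],[0,0,0],[0,0,0],[0,0,0],[0,0,0]],"yaw":[0,0,0,0,0,0,0,0]}' 25
python3 - <<'E'
from h import *
plan([.4362,-.0488,.08],22)
E
```

```text
time: 3.45
ee_pos: [0.4385, -0.0479, 0.0827]
tcp_rot: [179.9, -0.1, 22.1]
wrist_force: [0.4, 0.8, 6.5]
opening: 0.0346
grasp_force: 24.6
tool shift mm [-2.4 -0.1  2.7] turn rad 0.002
```

```bash
python3 -m handwheel '{"gripper":[-1,-1,-1,-1,-1],"slide":[[0,0,-10],[0,0,-30],[0,0,-40],[0,0,-40],[0,0,0]],"yaw":[0,0,0,0,0]}'
python3 - <<'E'
from h import *
plan([.4944,.130,.205],22)
c=camera("wrist");cv2.imwrite("pics/w2.png",c["img"][:,:,::-1])
E
```

```text
time: 3.87
ee_pos: [0.4396, -0.0481, 0.2095]
tcp_rot: [179.7, -0.5, 22.1]
wrist_force: [-0.1, -0.5, -0.4]
opening: 0.0345
grasp_force: 25.2
tool shift mm [ 117.8 -144.4    4.8] turn rad 0.002
```

View pics/w2.png

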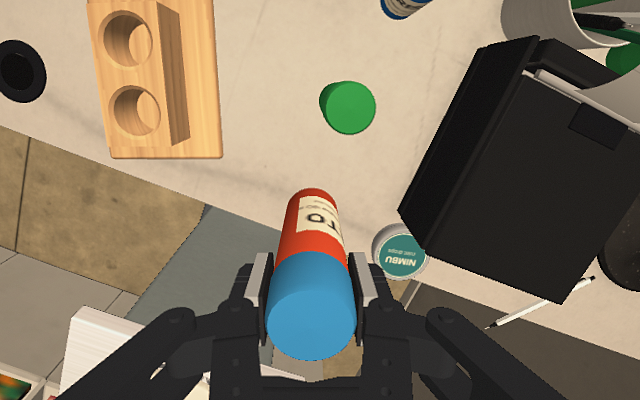

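The red tube hangs in the fingers with its cap at (311,313). The rear mouth is at (129,39), the front mouth at (135,110), and the green tube still stands.

Run:
```python
from h import *
c=camera("wrist")
for n,uv,z in(("rear",(129,39),.062),("front",(135,110),.062),("cap",(311,313),.2488),("capR",(356,313),.2488),("capL",(266,313),.2488)): print(n,atz(c,uv,z).round(4))
print(proj(c,[.4944,.13,.062]),proj(c,[.4423,.1089,.062]))
st()
```

```text
rear [0.4936 0.126  0.062 ]
front [0.4423 0.1082 0.062 ]
cap [ 0.4441 -0.0456  0.2488]
capR [ 0.4499 -0.0601  0.2488]
capL [ 0.4383 -0.0311  0.2488]
[[124.41356699  36.00487156]] [[134.14558841 109.71918026]]
{'time': 3.9667, 'q': [-6.2395, -10.5632, -7.9289, 92.434, -0.0021, 151.6494], 'ee_pos': [0.4385, -0.0479, 0.2036], 'tcp_rot': [179.9031, -0.1752, 22.1113], 'wrist_force': [-0.5564, -0.3546, -1.5168], 'opening': 0.0345, 'grasp_force': 25.2305}
```

Run:
```python
from h import *
from scipy.optimize import least_squares
c=camera("wrist");h=cv2.cvtColor(c["img"],cv2.COLOR_RGB2HSV)
m=((h[...,0]>92)&(h[...,0]<112)&(h[...,1]>140)&(h[...,2]>110)).astype(np.uint8); m[:230]=0;m[:,:230]=0;m[:,400:]=0
ys,xs=np.where(m);print(xs.min(),xs.max(),ys.min(),ys.max(),m.sum())
a=np.linspace(0,2*np.pi,200)
def ext(p):
    q=proj(c,np.c_[p[0]+.018*np.cos(a),p[1]+.018*np.sin(a),np.full(200,p[2])]);return q[:,0].min(),q[:,0].max(),q[:,1].max()
r=least_squares(lambda p:np.array(ext(p))-[xs.min(),xs.max(),ys.max()],[.44,-.047,.243],diff_step=1e-3);print(r.x,r.fun)
for z in(.236,.2435,.25):
    r=least_squares(lambda p:np.array(ext([*p,z]))-[xs.min(),xs.max(),ys.max()],[.44,-.047],diff_step=1e-3);print(z,r.x,r.fun)
st()
```

```text
266 356 252 360 7884
[ 0.42867729 -0.05164716  0.23253281] [1.93267624e-12 2.58069122e-11 3.72892828e-11]
0.236 [ 0.43166719 -0.05041726] [-1.46238218  1.4654635   0.1887808 ]
0.2435 [ 0.43811153 -0.0477671 ] [-4.97287846  4.9841712   0.69205318]
0.25 [ 0.4436656  -0.04548325] [-8.46805383  8.48867355  1.26395458]
{'time': 4.0167, 'q': [-6.24, -10.5246, -8.0832, 92.3898, -0.0015, 151.6489], 'ee_pos': [0.4378, -0.0479, 0.2019], 'tcp_rot': [179.9742, -0.0447, 22.1111], 'wrist_force': [-0.721, 0.4414, -0.3461], 'opening': 0.034, 'grasp_force': 25.2273}
```

The tube sits about 2 mm behind the TCP in tool x. I slide sideways to get both pockets into view.

```bash
python3 -m handwheel '{"gripper":[-1,-1,-1,-1,-1,-1,-1],"slide":[[0,-36,0],[0,-36,0],[0,-36,0],[0,-36,0],[0,0,0],[0,0,0],[0,0,0]],"yaw":[0,0,0,0,0,0,0]}'
python3 - <<'E'
from h import *
st()
c=camera("wrist");cv2.imwrite("pics/w3.png",c["img"][:,:,::-1]); np.save("w3.npy",c,allow_pickle=True)
print(proj(c,[[.4944,.13,.062],[.4423,.1089,.062],[.589,.168,.18]]))
E
```

```text
time: 4.6
ee_pos: [0.3831, 0.0855, 0.2005]
tcp_rot: [180.0, 0.1, 22.2]
wrist_force: [0.4, -1.2, -0.4]
opening: 0.0342
grasp_force: 25.5
{'time': 4.6, 'q': [12.5856, -16.949, -13.4236, 93.6073, -0.0147, 170.4179], 'ee_pos': [0.3831, 0.0855, 0.2005], 'tcp_rot': [179.9991, 0.0833, 22.1677], 'wrist_force': [0.3538, -1.1584, -0.4328], 'opening': 0.0342, 'grasp_force': 25.4681}
[[ 311.92170252   27.94995632]
 [ 311.68023733  105.21529892]
 [ 314.87379959 -293.00749658]]
```

View pics/w3.png

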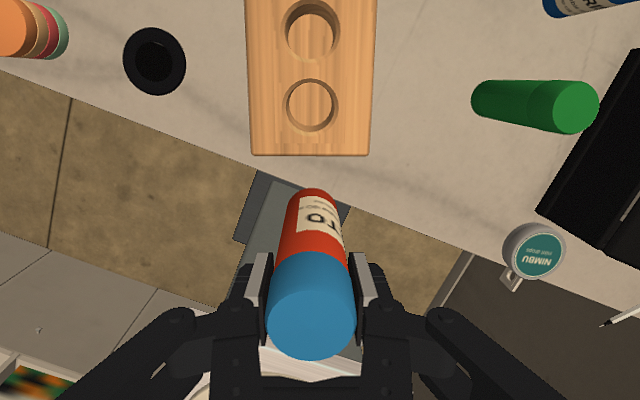

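The front mouth is at (312,105) and the rear mouth at (313,30), against predicted (311.7,105.2) and (311.9,28.0), so the pockets are confirmed to about 1 mm. The stand is aligned with the tool.

```bash
python3 -m handwheel '{"gripper":[-1,-1,-1,-1,-1,-1,-1,-1],"slide":[[30,0,0],[30,0,0],[30,0,0],[31.5,-0.5,0],[0,0,20],[0,0,15],[0,0,0],[0,0,0]],"yaw":[0,0,0,0,0,0,0,0]}'
python3 - <<'E'
from h import *
plan([.4963,.1308,.165],22)
E
```

```text
time: 5.32
ee_pos: [0.4956, 0.1303, 0.1653]
tcp_rot: [-180.0, 0.2, 22.0]
wrist_force: [1.2, -0.6, -1.2]
opening: 0.0345
grasp_force: 25.5
tool shift mm [ 0.8 -0.2  0.3] turn rad -0.0
```

```bash
python3 -m handwheel '{"gripper":[-1,-1,-1,-1,-1,-1,-1],"slide":[[0.7,0,14],[0,0,8],[0,0,6],[0,0,6],[0,0,6],[0,0,0],[0,0,0]],"yaw":[0,0,0,0,0,0,0]}'
```

```text
time: 5.9
ee_pos: [0.4964, 0.132, 0.1263]
tcp_rot: [-180.0, 0.0, 22.1]
wrist_force: [-0.1, 0.4, -0.3]
opening: 0.0345
grasp_force: 25.5
```

Inside without contact: the underside is at 44 mm, below the 62 mm mouth. I keep going down.

```bash
python3 -m handwheel '{"gripper":[-1,-1,-1,-1,-1,-1],"slide":[[0,0,8],[0,0,8],[0,0,6],[0,0,3],[0,0,0],[0,0,0]],"yaw":[0,0,0,0,0,0]}'
```

```text
time: 6.4
ee_pos: [0.4964, 0.132, 0.1011]
tcp_rot: [-180.0, 0.0, 22.1]
wrist_force: [1.0, 0.1, -0.6]
opening: 0.0345
grasp_force: 25.5
```

```bash
python3 -m handwheel '{"gripper":[-1,-1,-1,-1],"slide":[[0,0,2],[0,0,1],[0,0,0],[0,0,0]],"yaw":[0,0,0,0]}'
```

```text
time: 6.73
ee_pos: [0.4972, 0.1322, 0.0998]
tcp_rot: [180.0, -0.1, 22.1]
wrist_force: [-0.5, 0.5, 7.6]
opening: 0.0346
grasp_force: 26.2
```

It is seated: contact at TCP z 0.0998, which puts the underside at 17 mm. Release and rise.

```bash
python3 -m handwheel '{"gripper":[0.3,0.3,0.3,0.3,0.3,0.3,0.3,0.3],"slide":[[0,0,0],[0,0,0],[0,0,0],[0,0,-15],[0,0,-30],[0,0,-38],[0,0,-38],[0,0,-30]],"yaw":[0,0,0,0,0,0,0,0]}' 25
python3 - <<'E'
from h import *
plan([.52,-.075,.25],22)
E
```

```text
time: 7.4
ee_pos: [0.4964, 0.132, 0.252]
tcp_rot: [180.0, -0.1, 22.1]
wrist_force: [1.0, 0.5, 0.2]
opening: 0.0559
grasp_force: 0.0
tool shift mm [-56.  200.6   1.9] turn rad 0.002
```

```bash
python3 -m handwheel '{"gripper":[0.3,0.3,0.3,0.3,0.3,0.3,0.3,0.3],"slide":[[-9,33.5,0],[-9,33.5,0],[-9,33.5,0],[-9,33.5,0],[-10,33.5,0],[-10,33,0],[0,0,0],[0,0,0]],"yaw":[0,0,0,0,0,0,0,0]}' 25
python3 - <<'E'
from h import *
c=camera("wrist");cv2.imwrite("pics/w4.png",c["img"][:,:,::-1]);print(proj(c,[.6152,-.0637,.1205]));plan([.6152,-.0637,.25],0)
E
```

```text
time: 8.07
ee_pos: [0.52, -0.0765, 0.2489]
tcp_rot: [-180.0, 0.0, 21.9]
wrist_force: [-0.9, 1.0, -0.2]
opening: 0.0556
grasp_force: 0.0
[[343.22043577  65.41801827]]
tool shift mm [92.6 24.9 -1.1] turn rad 0.384
```

View pics/w4.png

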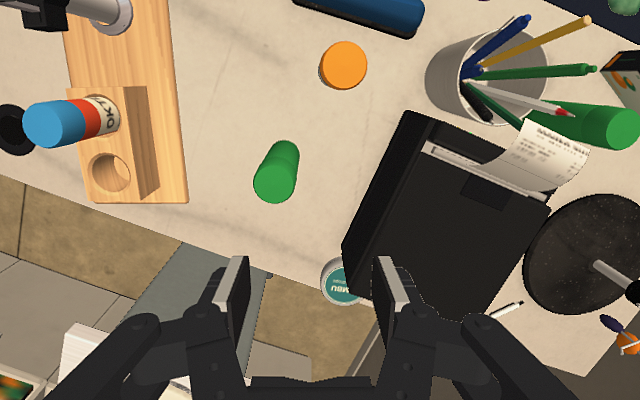

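The red tube is upright in the rear pocket. The orange cap is at (343,65), exactly as predicted. The pen cup's edge, from (425,70), is over 60 mm from the tube, so yaw 22 is fine.

```bash
python3 -m handwheel '{"gripper":[0.3,0.3,0.3,0.3,0.3,0.3,0.3,0.3],"slide":[[31,8.3,0],[31,8.3,0],[30.5,8.3,0],[0,0,10],[0,0,20],[0,0,30],[0,0,0],[0,0,0]],"yaw":[0,0,0,0,0,0,0,0]}' 25
python3 - <<'E'
from h import *
plan([.6152,-.0637,.083],22)
E
```

```text
time: 8.78
ee_pos: [0.6142, -0.0618, 0.1883]
tcp_rot: [-179.9, 0.2, 22.2]
wrist_force: [0.1, -0.6, 0.3]
opening: 0.0554
grasp_force: 0.0
tool shift mm [  0.5   2.3 105.2] turn rad 0.003
```

```bash
python3 -m handwheel '{"gripper":[0.3,0.3,0.3,0.3,0.3,0.3,0.3],"slide":[[0.5,2,25],[0,0,30],[0,0,30],[0,0,20],[0,0,0],[0,0,0],[0,0,0]],"yaw":[0,0,0,0,0,0,0]}' 25
python3 - <<'E'
from h import *
plan([.6152,-.0637,.083],22)
E
python3 -m handwheel '{"gripper":[-1,-1,-1,-1,-1,-1],"slide":[[0,0,0],[0,0,0],[0,0,0],[0,0,0],[0,0,0],[0,0,0]],"yaw":[0,0,0,0,0,0]}' 25
python3 - <<'E'
from h import *
plan([.6152,-.0637,.083],22)
E
```

```text
time: 9.37
ee_pos: [0.6176, -0.0646, 0.0875]
tcp_rot: [179.9, -0.2, 22.1]
wrist_force: [-0.0, 0.3, 0.1]
opening: 0.0556
grasp_force: 0.0
tool shift mm [-1.9 -1.8  4.5] turn rad 0.002
time: 9.87
ee_pos: [0.6175, -0.0648, 0.0869]
tcp_rot: [179.9, -0.2, 22.1]
wrist_force: [-0.1, 0.2, 6.8]
opening: 0.0347
grasp_force: 24.4
tool shift mm [-1.7 -1.9  3.9] turn rad 0.002
```

```bash
python3 -m handwheel '{"gripper":[-1,-1,-1,-1,-1,-1,-1],"slide":[[0,0,-10],[0,0,-30],[0,0,-40],[0,0,-40],[0,0,-20],[0,0,0],[0,0,0]],"yaw":[0,0,0,0,0,0,0]}'
python3 - <<'E'
from h import *
plan([.4440,.1104,.2269],22)
E
```

```text
time: 10.45
ee_pos: [0.617, -0.0648, 0.2267]
tcp_rot: [179.9, -0.2, 22.1]
wrist_force: [0.3, 0.4, -1.6]
opening: 0.0345
grasp_force: 25.3
tool shift mm [ -94.3 -227.5   -0.9] turn rad 0.002
```

```bash
python3 -m handwheel '{"gripper":[-1,-1,-1,-1,-1,-1,-1,-1],"slide":[[-31,-10,0],[-31,-30,0],[-32,-30,0],[0,-36,0],[0,-36,0],[0,-36,0],[0,-30,0],[0,-19.5,0]],"yaw":[0,0,0,0,0,0,0,0]}'
python3 -m handwheel '{"gripper":[-1,-1,-1,-1,-1,-1],"slide":[[0,0,0],[0,0,20],[0,0,20],[0,0,15],[0,0,0],[0,0,0]],"yaw":[0,0,0,0,0,0]}'
python3 - <<'E'
from h import *
plan([.4440,.1104,.1039],22)
E
```

```text
time: 11.12
ee_pos: [0.4452, 0.1111, 0.2233]
tcp_rot: [-180.0, 0.1, 22.2]
wrist_force: [0.8, -0.3, -1.4]
opening: 0.0343
grasp_force: 25.4
time: 11.62
ee_pos: [0.4464, 0.1087, 0.1683]
tcp_rot: [-180.0, 0.1, 22.1]
wrist_force: [-0.3, -0.4, -0.2]
opening: 0.0347
grasp_force: 25.5
tool shift mm [-1.4 -2.4 64.4] turn rad 0.001
```

```bash
python3 -m handwheel '{"gripper":[-1,-1,-1,-1,-1,-1,-1,-1],"slide":[[-1.5,-2.4,0],[0,0,0],[0,0,8],[0,0,6],[0,0,6],[0,0,6],[0,0,6],[0,0,0]],"yaw":[0,0,0,0,0,0,0,0]}'
```

```text
time: 12.28
ee_pos: [0.4441, 0.1108, 0.1357]
tcp_rot: [-180.0, 0.1, 22.1]
wrist_force: [0.4, -0.4, -1.7]
opening: 0.0342
grasp_force: 25.7
```

Entered freely (underside at 49 mm, no force). I keep going down.

```bash
python3 -m handwheel '{"gripper":[-1,-1,-1,-1,-1,-1],"slide":[[0,0,8],[0,0,8],[0,0,8],[0,0,5],[0,0,0],[0,0,0]],"yaw":[0,0,0,0,0,0]}'
python3 -m handwheel '{"gripper":[-1,-1,-1,-1],"slide":[[0,0,2],[0,0,2],[0,0,0],[0,0,0]],"yaw":[0,0,0,0]}'
```

```text
time: 12.78
ee_pos: [0.4446, 0.1109, 0.1079]
tcp_rot: [-180.0, 0.0, 22.1]
wrist_force: [-0.2, -1.6, -1.9]
opening: 0.034
grasp_force: 25.7
time: 13.12
ee_pos: [0.4447, 0.1109, 0.1042]
tcp_rot: [-180.0, 0.0, 22.1]
wrist_force: [0.1, -0.1, -2.8]
opening: 0.0346
grasp_force: 25.6
```

```bash
python3 -m handwheel '{"gripper":[-1,-1,-1],"slide":[[0,0,1.5],[0,0,0],[0,0,0]],"yaw":[0,0,0]}'
```

```text
time: 13.37
ee_pos: [0.445, 0.111, 0.1039]
tcp_rot: [180.0, -0.1, 22.1]
wrist_force: [-3.4, -2.0, 7.3]
opening: 0.0341
grasp_force: 26.5
```

The blue tube is seated: 17.0 mm with contact. I release, rise, and turn a quarter for the rail.

```bash
python3 -m handwheel '{"gripper":[0.3,0.3,0.3,0.3,0.3,0.3,0.3,0.3],"slide":[[0,0,0],[0,0,0],[0,0,0],[0,0,-15],[0,0,-35],[0,0,-40],[0,0,-40],[0,0,-40]],"yaw":[0,0,0,0,0,0,0,0]}' 25
python3 -m handwheel '{"gripper":[0.6,0.6,0.6,0.6,0.6,0.6,0.6,0.6],"slide":[[0,0,0],[0,0,0],[0,0,0],[0,0,0],[0,0,0],[0,0,0],[0,0,0],[0,0,0]],"yaw":[-0.12,-0.12,-0.12,-0.12,-0.12,-0.12,-0.12,-0.12]}'
python3 -m handwheel '{"gripper":[0.6,0.6,0.6,0.6,0.6,0.6,0.6],"slide":[[0,0,0],[0,0,0],[0,0,0],[0,0,0],[0,0,0],[0,0,0],[0,0,0]],"yaw":[-0.12,-0.12,-0.12,-0.12,-0.12,0,0]}'
python3 - <<'E'
from h import *
s=camera("scene");t=camera("top");c=camera("wrist")
plan([.589,.1696,.25],112)
cv2.imwrite("pics/s5.png",cv2.resize(s["img"][165:305,230:400],(680,560),interpolation=2)[:,:,::-1])
E
```

```text
time: 14.03
ee_pos: [0.4445, 0.1109, 0.2745]
tcp_rot: [-180.0, -0.0, 22.1]
wrist_force: [0.8, 0.6, 0.8]
opening: 0.0552
grasp_force: 0.0
time: 14.7
ee_pos: [0.4449, 0.111, 0.2727]
tcp_rot: [180.0, -0.0, 77.4]
wrist_force: [-0.5, 0.5, 0.5]
opening: 0.0685
grasp_force: 0.0
time: 15.28
ee_pos: [0.4449, 0.111, 0.2727]
tcp_rot: [180.0, -0.0, 111.3]
wrist_force: [-1.3, -0.4, -0.6]
opening: 0.0683
grasp_force: 0.0
tool shift mm [  2.2 155.7  22.8] turn rad -0.012
```

View pics/s5.png

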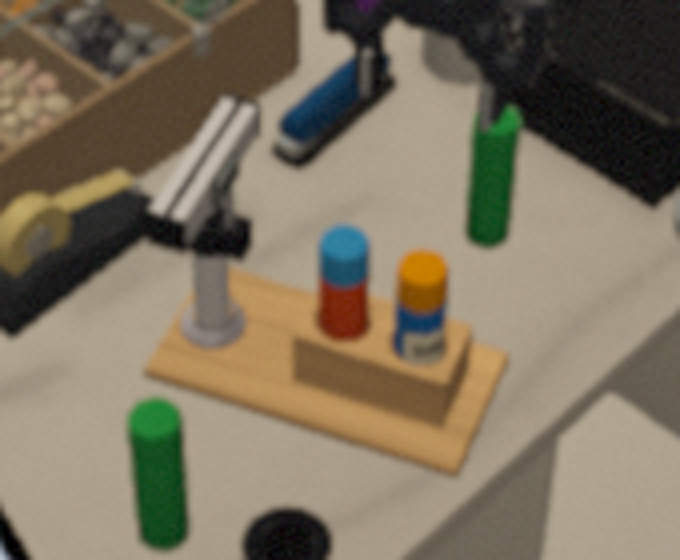

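Both tubes stand fully down, red next to the mast at (344,285) and blue in front at (420,305). Nothing else has moved. Now over the rail.

```bash
python3 -m handwheel '{"gripper":[0.6,0.6,0.6,0.6,0.6,0.6,0.6,0.6],"slide":[[0,0,0],[0.5,26,0],[0.5,26,0],[0.5,26,0],[0,26,0],[0,26,0],[0,25,0],[0,0,0]],"yaw":[-0.012,0,0,0,0,0,0,0]}'
python3 -m handwheel '{"gripper":[0.6,0.6,0.6,0.6],"slide":[[0,0,15],[0,0,15],[0,0,0],[0,0,0]],"yaw":[0,0,0,0]}'
python3 - <<'E'
from h import *
plan([.588,.169,.144],112)
c=camera("wrist");cv2.imwrite("pics/w6.png",c["img"][:,:,::-1])
print(proj(c,[[.5874,.1679,.18],[.567,.2245,.18]]))
E
```

```text
time: 16.1
ee_pos: [0.5906, 0.1721, 0.2697]
tcp_rot: [-179.8, -0.0, 112.1]
wrist_force: [1.3, 0.6, -1.0]
opening: 0.0683
grasp_force: 0.0
time: 16.43
ee_pos: [0.5872, 0.1706, 0.2424]
tcp_rot: [-179.9, -0.0, 112.1]
wrist_force: [-0.3, -0.2, 1.3]
opening: 0.0682
grasp_force: 0.0
tool shift mm [-1.8  0.3 98.4] turn rad 0.003
[[311.24142796 222.61978495]
 [315.49380592 127.80809923]]
```

View pics/w6.png

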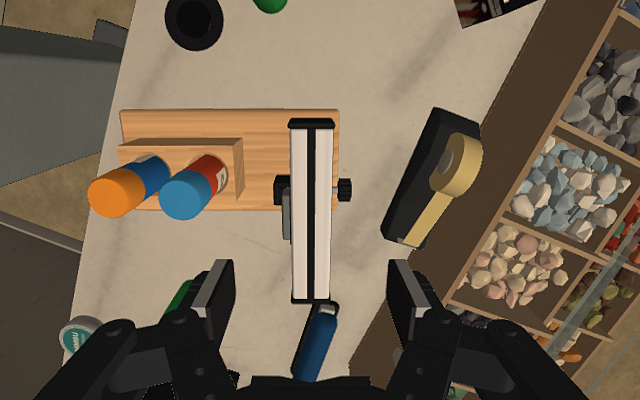

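The rail runs vertically in the image, from (312,122) to (312,300), centred between the fingers (gap centre 311) and parallel to the tool. The button is at (286,215), towards the tubes.

Run:
```python
from h import *
c=camera("wrist")
A=atz(c,(312,122),.18);B=atz(c,(312,301),.18);print(A,B,np.linalg.norm(A-B),(A+B)/2)
m=(A+B)/2; plan([m[0],m[1],.144],112)
```

```text
[0.56424708 0.22683998 0.18      ] [0.61099619 0.11253327 0.18      ] 0.1234969752273079 [0.58762164 0.16968662 0.18      ]
tool shift mm [-1.  -0.6 99.9] turn rad 0.003
```

```bash
python3 -m handwheel '{"gripper":[0.6,0.6,0.6,0.6,0.6,0.6],"slide":[[-1,0,25],[0,0,30],[0,0,25],[0,0,18],[0,0,0],[0,0,0]],"yaw":[0,0,0,0,0,0]}'
python3 - <<'E'
from h import *
plan([.5876,.1697,.144],112)
E
```

```text
time: 17.03
ee_pos: [0.5879, 0.1698, 0.1455]
tcp_rot: [-180.0, -0.0, 112.2]
wrist_force: [-0.3, -0.1, 0.1]
opening: 0.0683
grasp_force: 0.0
tool shift mm [ 0.  -0.4  1.5] turn rad 0.003
```

```bash
python3 -m handwheel '{"gripper":[-1,-1,-1,-1,-1,-1,-1,-1],"slide":[[0,0,1],[0,0,0],[0,0,0],[0,0,0],[0,0,0],[0,0,0],[0,0,0],[0,0,0]],"yaw":[0,0,0,0,0,0,0,0]}' 40
```

```text
time: 17.7
ee_pos: [0.5879, 0.1697, 0.1455]
tcp_rot: [180.0, 0.0, 112.2]
wrist_force: [-5.2, -2.1, 7.1]
opening: 0.0254
grasp_force: 40.9
```

The opening of 25.4 mm carries the same −1.5 mm bias as on the tubes, so it is about 27 mm: the rail with the button fully in. I start pulling.

```bash
python3 -m handwheel '{"gripper":[-1,-1,-1,-1,-1,-1],"slide":[[0,0,-3],[0,0,-5],[0,0,-6],[0,0,-6],[0,0,0],[0,0,0]],"yaw":[0,0,0,0,0,0]}' 40
```

```text
time: 18.2
ee_pos: [0.5879, 0.1698, 0.1646]
tcp_rot: [-180.0, 0.0, 112.2]
wrist_force: [-4.8, -2.2, -1.7]
opening: 0.0252
grasp_force: 40.0
```

Low force (about 2 N down), so the hook is free and the rail is rising. I continue.

```bash
python3 -m handwheel '{"gripper":[-1,-1,-1,-1,-1,-1,-1,-1],"slide":[[0,0,-8],[0,0,-10],[0,0,-8],[0,0,-6],[0,0,-5],[0,0,-6],[0,0,-6],[0,0,0]],"yaw":[0,0,0,0,0,0,0,0]}' 40
python3 -m handwheel '{"gripper":[-1,-1,-1,-1,-1,-1,-1],"slide":[[0,0,-8],[0,0,-8],[0,0,-8],[0,0,-5],[0,0,-3],[0,0,0],[0,0,0]],"yaw":[0,0,0,0,0,0,0]}' 40
```

```text
time: 18.87
ee_pos: [0.588, 0.1698, 0.215]
tcp_rot: [179.9, 0.0, 112.2]
wrist_force: [-5.7, -3.2, -1.3]
opening: 0.0257
grasp_force: 40.4
time: 19.45
ee_pos: [0.588, 0.1698, 0.2463]
tcp_rot: [180.0, 0.0, 112.2]
wrist_force: [-5.3, -3.5, -2.1]
opening: 0.0254
grasp_force: 40.4
```

```bash
python3 -m handwheel '{"gripper":[-1,-1,-1,-1,-1,-1],"slide":[[0,0,-3],[0,0,-2],[0,0,-2],[0,0,-2],[0,0,0],[0,0,0]],"yaw":[0,0,0,0,0,0]}' 40
python3 -m handwheel '{"gripper":[-1,-1,-1],"slide":[[0,0,-1],[0,0,0],[0,0,0]],"yaw":[0,0,0]}' 40
```

```text
time: 19.95
ee_pos: [0.5879, 0.1698, 0.2552]
tcp_rot: [180.0, 0.0, 112.2]
wrist_force: [-4.6, -4.0, -2.0]
opening: 0.0256
grasp_force: 40.4
time: 20.2
ee_pos: [0.5879, 0.1698, 0.2556]
tcp_rot: [-180.0, 0.0, 112.2]
wrist_force: [-5.0, -3.1, -5.1]
opening: 0.0255
grasp_force: 41.6
```

```bash
python3 -m handwheel '{"gripper":[-1,-1,-1,-1],"slide":[[0,0,-1],[0,0,0],[0,0,0],[0,0,0]],"yaw":[0,0,0,0]}' 40
python3 - <<'E'
from h import *
s=camera("scene");st()
cv2.imwrite("pics/s7.png",cv2.resize(s["img"][130:305,220:420],(640,560),interpolation=2)[:,:,::-1])
E
```

```text
time: 20.53
ee_pos: [0.5879, 0.1698, 0.2557]
tcp_rot: [-179.9, -0.0, 112.2]
wrist_force: [-4.3, -3.0, -8.6]
opening: 0.0256
grasp_force: 41.1
{'time': 20.5833, 'q': [16.1125, 14.617, 23.8072, 99.2502, -0.007, 83.9404], 'ee_pos': [0.5879, 0.1698, 0.2557], 'tcp_rot': [-179.9396, 0.0006, 112.1721], 'wrist_force': [-5.0079, -2.6013, -9.0431], 'opening': 0.0256, 'grasp_force': 41.0863}
```

View pics/s7.png

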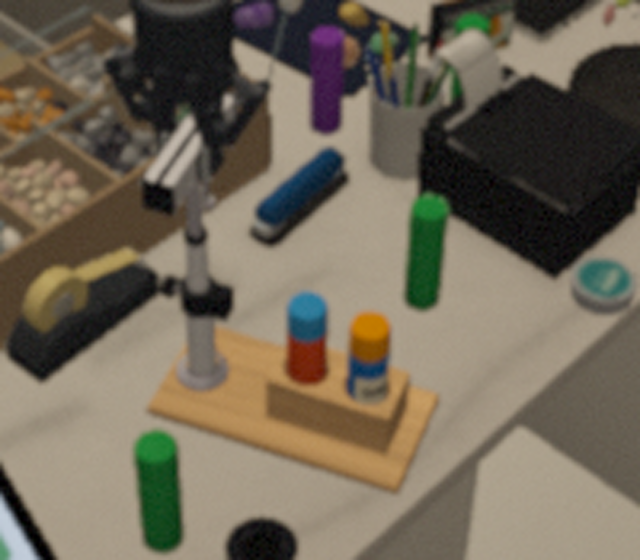

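The mast is fully extended: rail at (175,180), middle section at (195,240) and collar at (205,298). The rail has risen 110.2 mm and is against the stop with a firm 9 N pull. Both tubes are in place, so I hand in.

```bash
python3 -c "
from workcell import ticket
print(ticket.job_done())"
```

```text
the job is handed in; nothing more can be done
None
```

The job is handed in: red tube fully down in the pocket next to the mast, blue tube in the pocket in front of it, and the arm still holding the rail at the second stop, 110 mm up, with the button squeezed in. I never touched the candle, tin or card game. It took about 21 s of the 61 s allowed.

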